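# Bring the tiffin round to the front of the turntable

### The job

Push the turntable round by its rim or its upright posts, either way, until the spring-clip latch of the tiffin carrier standing on it is directly above the line of the flat metal pointer that sticks out from the foot below, then leave it at rest and move clear. Only push the turntable: do not touch, lift, shift or tip the tiffin, mortar or cup riding on it, and leave everything else on the bench where it stands.

Things in the scene. Friction and masses are not known exactly. Their poses are not given: they have to be found in the camera images.
- foot: Fixed foot of the turntable: wooden drum 220 mm across, 22 mm high. Origin: centre of its underside on the bench, on the turntable's axis. A flat metal pointer, 26 mm wide and 12 mm high, runs out along the foot's own -x axis, roughly towards the robot, to a pointed tip 218 mm from the axis, 54 mm beyond the disc's edge.
- pointer_tip (a point): Tip of the pointer, 218 mm from the turntable's axis, 12 mm above the bench. The target line runs from the axis to this tip.
- turntable: Turning wooden disc, 328 mm across, 20 mm thick, top 45 mm above the bench; turns either way without limit about the vertical; stiff (about 1.5 N at the posts starts it) and stops almost at once when not pushed. Origin: centre of its underside, 25 mm above the bench. The tiffin stands in its own -x direction. Six posts stand near its rim (see post0).
- post0 (a point): Top of one of six equal upright posts (metal, small wooden caps), 20 mm across, up to 90 mm above the bench (45 mm above the disc), firmly fixed to the disc, centred 150 mm from the axis at 30 (this one), 90, 150, 210, 270 and 330 degrees from the disc's x axis, counter-clockwise from above.
- tiffin: Closed aluminium tiffin carrier of two round tiers, 93 mm across, 118 mm high to the lid, 153 mm to the top of its wire handle, 0.4 to 0.9 kg, loose on the disc, 58 mm from the axis. Origin: centre of its underside. Clip latch on its own -x side, plain hinge on +x; latch faces outward to about 10 degrees; no part is over 125 mm from the axis.
- latch (a point): Middle of the tiffin's spring-clip latch, a dark steel tab 22 mm wide sticking out about 55 mm from the tiffin's centre, 94 mm above the disc, about 113 mm from the turntable's axis.
- mortar: Small grey stone mortar with a pestle lying in it, 88 mm across, 62 mm high (pestle end up to about 90 mm), loose on the disc. Origin: centre of its underside.
- cup: Grey plastic cup, 72 mm across, 85 mm high, loose on the disc. Origin: centre of its underside.
- place0 (a point): Point on the disc's top, 58 mm from the axis in the disc's -x direction: where the tiffin stands (to about 8 mm).
- place1 (a point): Point on the disc's top, 58 mm from the axis at 60 degrees from the disc's x axis: where the mortar or the cup stands.
- place2 (a point): Point on the disc's top, 58 mm from the axis at -60 degrees from the disc's x axis: where the other one of mortar and cup stands.
- basket: Bamboo rice basket, 150 mm across, 70 mm high, loose on the bench to the robot's left. Origin: centre of its underside.
- tray: Stainless tray, 200 by 150 mm, 22 mm high, loose on the bench to the robot's right. Origin: centre of its underside.
- canister: Plain round lidded aluminium canister without latch, 93 mm across, 118 mm high, loose on the bench at the far right. Origin: centre of its underside.
- tumbler: Steel tumbler, 72 mm across, 110 mm high, loose on the bench at the far left. Origin: centre of its underside.
Things that resemble listed ones, but are neither listed nor needed, are in the scene too. Leave any turquoise look-alike of the tiffin alone. What is shaped like the cup but blue is not meant.

How it is judged (in metres and radians):
At the end, for the whole second after the job is handed in: From above, the latch is within 16 mm of the line from the turntable's axis to the pointer tip, on the pointer's side; turntable at rest; tiffin, mortar and cup upright on the disc within 30 mm of their places; basket, tray, canister, tumbler within 30 mm of where they stood (y of latch in the frame of foot between -0.016 and 0.016 m and x of latch in the frame of foot below -0.08 m and angular speed of turntable below 0.05 rad/s and linear speed of each of tiffin, mortar, cup below 0.02 m/s and horizontal distance between tiffin and place0 below 0.03 m and (horizontal distance between mortar and place1 below 0.03 m or horizontal distance between mortar and place2 below 0.03 m) and (horizontal distance between cup and place1 below 0.03 m or horizontal distance between cup and place2 below 0.03 m) and angle between each of tiffin, mortar, cup's own z axis and vertical below 0.15 rad and z of tiffin in the frame of turntable between 0.015 and 0.028 m and z of mortar in the frame of turntable between 0.015 and 0.028 m and z of cup in the frame of turntable between 0.015 and 0.028 m and distance of each of basket, tray, canister, tumbler from where it was at the start of the episode below 0.03 m); the robot touches nothing.
It fails at once if the tiffin, mortar or cup was touched by the robot (more than 2 N) (contact force between any of the fingers, the arm and tiffin above 2 N or contact force between any of the fingers, the arm and mortar above 2 N or contact force between any of the fingers, the arm and cup above 2 N).
It fails at once if the tiffin, mortar or cup was lifted off the turntable or fell from it (not (z of tiffin in the frame of turntable above 0.015 m) or not (z of mortar in the frame of turntable above 0.015 m) or not (z of cup in the frame of turntable above 0.015 m) or not (z of tiffin in the frame of turntable below 0.028 m) or not (z of mortar in the frame of turntable below 0.028 m) or not (z of cup in the frame of turntable below 0.028 m)).
It fails at once if the tiffin, mortar or cup slid more than 30 mm from its place on the turntable (not (horizontal distance between tiffin and place0 below 0.03 m) or not (horizontal distance between mortar and place1 below 0.03 m or horizontal distance between mortar and place2 below 0.03 m) or not (horizontal distance between cup and place1 below 0.03 m or horizontal distance between cup and place2 below 0.03 m)).
It fails at once if the tiffin, mortar or cup was tipped (angle between any of tiffin, mortar, cup's own z axis and vertical above 0.25 rad).
It fails at once if something else on the bench was moved more than 30 mm (distance of any of basket, tray, canister, tumbler from where it was at the start of the episode above 0.03 m).
It also fails if it takes over 51 s, if anything falls off the work surface, if the arm or the gripper's body presses on something with over 40 N, if the wrist force passes 120 N, or if a joint passes its speed limit or range.

### The arm

A 6-joint arm with a two-finger parallel gripper is mounted at the origin on the work surface. World frame = base frame: x ahead of the robot, y to its left, z up, the work surface at z = 0. Lengths are in m, angles in degrees, forces in N, time in s.
With the tool pointing down it reaches from about 0.25 to 0.725 m from the base axis. Payload 9.7 kg.
Tool frame: the origin (TCP) lies on the centre line of the jaws, within the pads' length; the fingertips stand 19 mm ahead of it and the grasp point (between the pads) is the TCP; z points along the fingers, y is the direction in which the jaws open and shut (so a half turn about z gives the same grasp; the last joint's range is limited). The gripper opens to 85 mm and grips with 20 to 120 N. Pads are 22 mm wide; open, the fingers measure 114 mm over their backs; the gripper's body (76 mm by 85 mm) begins 54 mm behind the grasp point. The pads swing forward as they close: fully open they stand 13 mm farther back than shut.
Start: joints at [-74.198, 4.979, 10.078, 95.1, 0, 90], TCP at [0.15, -0.529, 0.25] pointing down, gripper open.
Joint ranges: [-179.16, 179.16], [-48.56, 103.87], [-65.8, 70.77], [-126.05, 130.52], [-82.76, 87.17], [-180, 180]. Speed limits (degrees/s): [127.2, 127.2, 147.25, 180, 180, 180].

### API

Orientations are given as [roll, pitch, yaw] about the fixed x, y, z axes, in that order (R = Rz(yaw) Ry(pitch) Rx(roll)).
In Python, from workcell import bot gives the robot as it stands.
- The arm moves only by the tool servo_tool, never from a script. Its argument "motion" is a list that holds one entry, the list of rows, each a list of 6 numbers: the shift along the tool's x, y, z in mm, then the turn, a rotation vector about the tool's x, y, z in rad. A call has 1 to 5 rows; each row shifts and turns the commanded pose from where the row before left it, along the tool's axes as they then stand; what a row does not reach is not made up. A row lasts 1/10 s, in which the tool goes at most 50 mm and 8.59 degrees, less where a joint would pass 70% of its speed; a pose out of reach is approached as far as the arm can. A call is refused whole if a number of a shift passes 50 or a number of a turn 0.15, either way. A call with a gripper value outside its range is refused whole. "gripper" is the finger opening in mm, from 0 to 85.4, set as the call begins (left out, the last holds). The fingers move at their own pace and stop on an object; "newtons" is the grip in N (left out, the last holds). Time passes only in rows, so rows that do not move let the fingers close. It gives the time, the measured TCP pose, the force and the opening at its end, in the units of the state.
- bot.get_obs(): the state, without advancing time (a new reading comes with each control period).
- bot.camera(name): name is "scene" or "top" or "wrist"; returns a dict with "color" (480x640x3 uint8, red, green, blue), "fx", "fy", "cx", "cy" (pixels), "k1" (the pictures are not rectified: a ray, as slopes to the right and down, at radius r is drawn at 1 + k1 r^2 times it, then the intrinsics apply), "R" (3x3) and "t" (3): a world point X has camera coordinates R X + t. Camera axes: x right, y down, z forward; pixel columns grow to the right and rows downward; lengths in m; the calibration is good to about 2 mm. A picture is of the moment at which its call begins. There is no depth.
- bot.job_done(): hands the job in, once; it reports no verdict.
Trained networks look in a picture, given as the dict that the camera call returned (one of the last four; its "shot" number tells which), for a name from the list of things; names that differ only in an ending like _2 or _b are one class to them, and where a whole thing is asked for, a point or a joint stands for the part that bears it (a point fixed in the world has none). Each returns a list of dicts, best first, with "confidence" (0 to 1); they miss things now and then, are a little off and sometimes report something else, mostly with a low value. They report only what shows in the picture. A call takes as long as a camera call. They do not tell look-alikes from the thing itself.
- bot.look_for(picture, label): "rect" ([left, top, width, height] in pixels, round what is visible of it).
The state is a dict: "time": time; "q": joint angles; "qd": joint speeds; "joint_efforts": joint torques, N m; "ee_pos": TCP position; "tcp_rot": TCP orientation; "wrist_force": force on the tool from outside, world axes, zero at the start; "torque": the same for the moment, N m; "opening": finger opening in m.
Only numpy, scipy, OpenCV 4.12 (cv2) and the standard library are available. Lean on these libraries where they do the work, as an engineer would, in place of code of your own. Each camera call takes 0.05 s, during which the arm holds its last target.

## Working session

There is one attempt and no reset: what is moved stays moved. The work goes in short steps, Python scripts to look and compute and a tool call to move; the robot and the scene stay as the last step left them, time stands still between calls to the robot, and variables do not carry over. Pictures are saved under pics/ and viewed, and the job is handed in when it is done.

Besides the shell and the picture viewer there is one more tool, called as a command line: name --argument value ..., lists and objects as JSON in quotes. servo_tool: Moves the arm, as the interface text tells. Its arguments: {"type":"object","properties":{"motion":{"type":"array","items":{"type":"array","items":{"type":"array","items":{"type":"number"}}}},"gripper":{"type":"number"},"newtons":{"type":"number"}},"required":["motion"]}

```bash
mkdir -p pics; ls
python3 - <<'E'
from workcell import bot
import cv2
for n in ["scene","top","wrist"]:
    p=bot.camera(n); cv2.imwrite(f"pics/a_{n}.png",p["color"][:,:,::-1]); print(n,p["fx"],p["cx"],p["cy"],p["k1"],p["R"],p["t"])
print(bot.get_obs())
E
```

```text
pics
scene 555.76097635275 330.96170559483005 242.88679509015412 -0.13839103630420968 [[-0.73013049  0.68320679  0.01174534]
 [ 0.41816267  0.46034513 -0.78308514]
 [-0.540416   -0.56684287 -0.62180359]] [ 0.37720951 -0.11422743  1.81794411]
top 517.3366457463792 316.46890248995095 246.3877274674167 0.03564813043443022 [[-0.09306982 -0.99565888  0.00118074]
 [-0.97463799  0.09086235 -0.20451119]
 [ 0.2035161  -0.02018461 -0.97886351]] [0.0354797  0.48790301 1.15808251]
wrist 336.84208150639154 310.52582150958403 239.92754491824468 -0.01581194566718208 [[ 0.27284119 -0.96205807 -0.00139575]
 [-0.92284292 -0.26212916  0.282222  ]
 [-0.27187983 -0.07571373 -0.95934811]] [-0.54893783 -0.03667857  0.37910648]
{'time': 0.15, 'q': array([-7.41982643e+01,  5.00292904e+00,  1.00464921e+01,  9.51006924e+01,
        1.21994978e-03,  9.00003718e+01]), 'qd': array([-0.07615262, -0.06566603,  0.13643336, -0.01405929,  0.03713411,
       -0.00730538]), 'joint_efforts': array([ 2.14919331e-03, -5.20762968e+01,  4.65044940e+01,  1.38337462e-02,
        8.40652297e-05, -7.78364807e-06]), 'ee_pos': array([ 0.14973315, -0.52906374,  0.24976929]), 'tcp_rot': array([-1.79942871e+02, -1.21957840e-03,  1.58013627e+01]), 'wrist_force': array([-0.0445833 , -0.76745361,  0.02511512]), 'torque': array([-0.00557626, -0.01622267, -0.03823112]), 'opening': 0.08505090983601199}
```

View pics/a_scene.png

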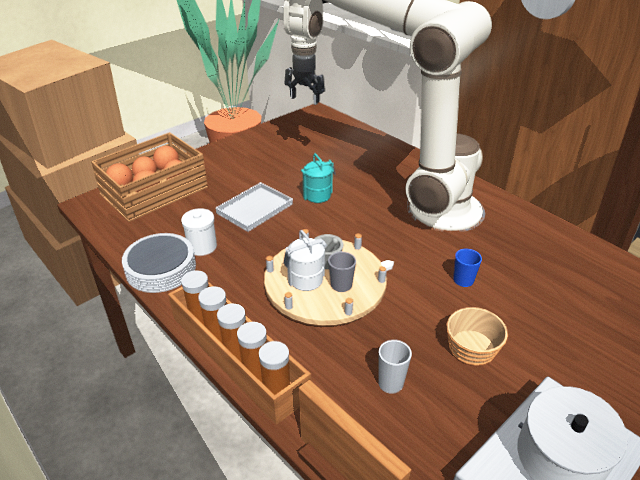

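View pics/a_top.png

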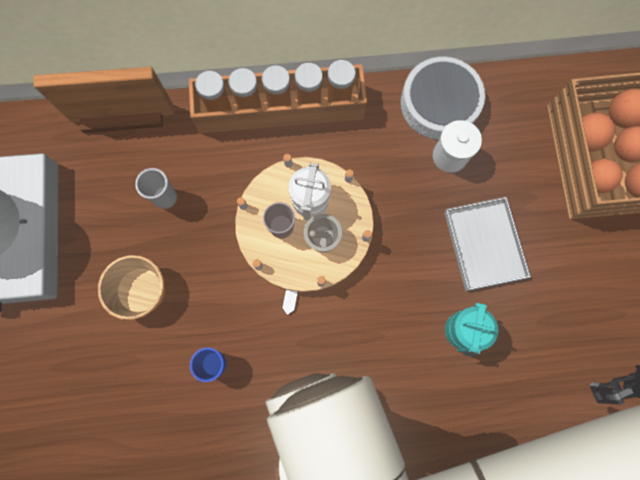

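The top view shows the turntable centred near (304,223), with the pointer tip near (289,311). The aluminium tiffin is at (309,190), on the far side. Candidates for the tiffin: aluminium one with a handle on the disc (309,190), turquoise look-alike (472,329), and plain canister (457,146). I choose the one on the disc.

```bash
cat > h.py <<'E'
import numpy as np, cv2
def proj(p,X):
    X=np.atleast_2d(X); c=X@np.array(p["R"]).T+np.array(p["t"]); s=c[:,:2]/c[:,2:]; r2=(s**2).sum(1,keepdims=True)
    s=s*(1+p["k1"]*r2); return s*[p["fx"],p["fy"]]+[p["cx"],p["cy"]]
def back(p,uv,z):
    R=np.array(p["R"]);t=np.array(p["t"]); d=(np.array(uv,float)-[p["cx"],p["cy"]])/[p["fx"],p["fy"]]; s=d.copy()
    for _ in range(20): s=d/(1+p["k1"]*(s@s))
    ray=R.T@np.array([s[0],s[1],1]); o=-R.T@t; return o+ray*(z-o[2])/ray[2]
E
python3 - <<'E'
from workcell import bot
import cv2,pickle
from h import *
p=bot.camera("top"); q=bot.camera("scene"); pickle.dump((p,q),open("s0.pkl","wb"))
c=p["color"][140:320,220:390,::-1]; cv2.imwrite("pics/b_top.png",cv2.resize(c,None,fx=3.3,fy=3.3,interpolation=cv2.INTER_CUBIC))
c=q["color"][220:330,255:405,::-1]; cv2.imwrite("pics/b_sc.png",cv2.resize(c,None,fx=5,fy=5,interpolation=cv2.INTER_CUBIC))
for n,pp in(("top",p),("scene",q)):
  for l in ["post0","latch","pointer_tip","tiffin","turntable","basket","tray","canister","tumbler","cup","mortar"]:
    for r in bot.look_for(pp,l)[:8]: print(n,l,np.round(r["rect"]),round(r["confidence"],2))
E
```

```text
top post0 [234. 154. 137. 136.] 0.92
top latch [288. 164.  43.  55.] 0.97
top latch [441. 197.  84.  94.] 0.69
top latch [442. 304.  57.  53.] 0.64
top pointer_tip [283. 289.  16.  22.] 0.6
top tiffin [291. 163.  39.  57.] 0.7
top tiffin [446. 305.  50.  51.] 0.63
top turntable [236. 156. 135. 134.] 0.58
top basket [ 97. 253.  69.  68.] 0.87
top tray [443. 198.  82.  92.] 0.83
top tray [287. 288.  11.  24.] 0.51
top canister [435. 120.  48.  54.] 0.7
top tumbler [133. 169.  45.  42.] 0.71
top tumbler [237. 155. 137. 138.] 0.24
top cup [261. 202.  35.  35.] 0.83
top cup [191. 348.  35.  33.] 0.69
top cup [236. 152. 136. 140.] 0.25
top mortar [304. 216.  38.  38.] 0.89
scene post0 [262. 230. 123.  93.] 0.78
scene latch [299. 152.  37.  52.] 0.93
scene latch [284. 230.  37.  62.] 0.74
scene pointer_tip [376. 260.  20.   9.] 0.55
scene tiffin [304. 156.  30.  43.] 0.95
scene tiffin [283. 232.  42.  62.] 0.62
scene turntable [263. 230. 123.  92.] 0.8
scene basket [447. 305.  63.  58.] 0.55
scene tray [216. 183.  77.  49.] 0.68
scene canister [181. 209.  38.  45.] 0.64
scene canister [377. 264.  19.   6.] 0.32
scene tumbler [377. 339.  34.  55.] 0.97
scene tumbler [285. 234.  44.  60.] 0.49
scene cup [330. 250.  27.  43.] 0.82
scene cup [285. 230.  40.  64.] 0.58
scene cup [456. 248.  26.  34.] 0.57
scene mortar [320. 235.  24.  33.] 0.74
```

View pics/b_top.png

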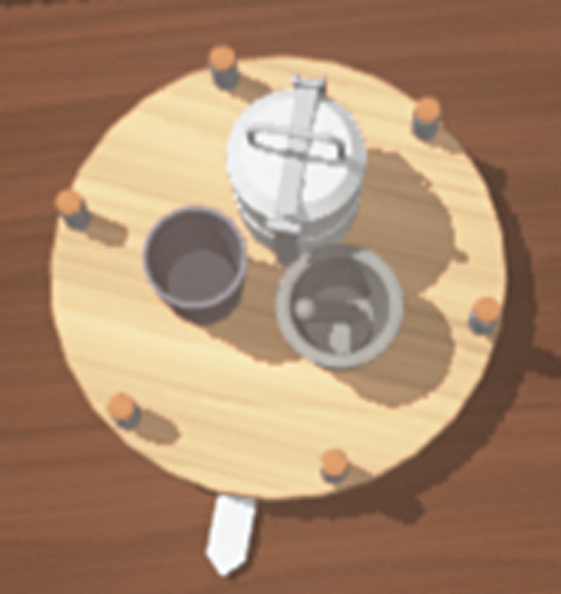

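View pics/b_sc.png

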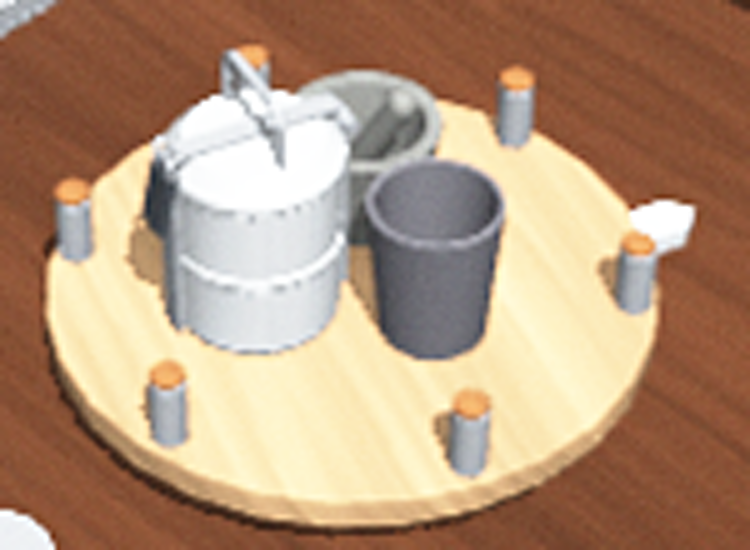

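```bash
cat > fit.py <<'E'
from h import *
from scipy.optimize import least_squares
def fit(p,posts,scale,off):
    W=np.array([back(p,np.array(u)/scale+off,0.09)[:2] for u in posts])
    W=W[np.argsort(np.arctan2(*(W-W.mean(0)).T[::-1]))]
    def f(v):
        a=v[2]+np.arange(len(W))*np.pi/3
        return (W-v[:2]-.15*np.c_[np.cos(a),np.sin(a)]).ravel()
    a0=np.arctan2(*(W[0]-W.mean(0))[::-1]); r=least_squares(f,[*W.mean(0),a0])
    return r.x[:2],np.degrees(r.x[2]),r.fun.reshape(-1,2)
E
python3 - <<'E'
import pickle
from fit import *
p,q=pickle.load(open("s0.pkl","rb"))
C,a,res=fit(p,[(223,53),(427,105),(487,304),(334,459),(124,405),(70,202)],3.3,np.array([220,140])-.35)
print("C",C,"a",a,"res mm",np.round(res*1000,1))
tip=back(p,np.array([225,575])/3.3+[220,140]-.35,.012); d=tip[:2]-C
print("tip",tip,np.linalg.norm(d),np.degrees(np.arctan2(*d[::-1])))
# lid top centre in crop ~ (298,150)
print("lid",back(p,np.array([297,152])/3.3+[220,140]-.35,.163)[:2]-C)
for uv in [(310,82),(287,240)]:
    e=back(p,np.array(uv)/3.3+[220,140]-.35,.139)[:2]-C; print("cand latch",e,np.linalg.norm(e),np.degrees(np.arctan2(*e[::-1])))
for n,u in(("tray",(485,243)),("turq",(472,329)),("basket",(131,287)),("blue",(207,365)),("tumbler",(155,190)),("can",(457,146))): print(n,back(p,u,.05)[:2])
E
```

```text
C [0.55413106 0.01309132] a -169.75804950080482 res mm [[ 0.1  1.5]
 [ 0.5  1. ]
 [ 0.1  0.2]
 [ 1.3 -1. ]
 [-1.5 -0.5]
 [-0.5 -1.1]]
tip [0.3422247  0.07113497 0.012     ] 0.2197120164074388 164.68173057098986
lid [ 0.04657408 -0.01858361]
cand latch [ 0.10311804 -0.03227129] 0.108049828380458 -17.377764890822352
cand latch [-0.00567512 -0.00688868] 0.008925294020756595 -129.4827934815616
tray [ 0.46072532 -0.40212058]
turq [ 0.26730878 -0.3412608 ]
basket [0.43406219 0.42120789]
blue [0.24366111 0.2572289 ]
tumbler [0.66141386 0.3599828 ]
can [ 0.70527806 -0.37269965]
```

Centre is (0.554, 0.013), with post residuals up to 1.5 mm. The pointer lies at 164.7°, with its tip measured at 220 mm against the stated 218 mm. The disc's -x direction is at about -20° and the latch at about -17°, so the table must turn by about 182°. I'll use two near-side strokes of about 90° counter-clockwise, each pushing a post from an empty gap between posts. First I move above the gap at 165°.

servo_tool --motion '[[[27,-33,0,0,0,0],[27,-33,0,0,0,0],[27,-33,0,0,0,0],[27,-33,0,0,0,0],[27,-33,0,0,0,0]]]' --gripper 0

```text
time: 1.85
ee_pos: [0.235, -0.3321, 0.2503]
tcp_rot: [180.0, -0.0, 15.8]
wrist_force: [0.6, 0.1, 0.3]
opening: 0.0124
```

servo_tool --motion '[[[27,-33,0,0,0,0],[27,-33,0,0,0,0],[27,-33,0,0,0,0],[27,-33,0,0,0,0],[27,-33,0,0,0,0]]]'

```text
time: 2.35
ee_pos: [0.3199, -0.1366, 0.2506]
tcp_rot: [180.0, -0.1, 15.8]
wrist_force: [1.7, -0.5, -0.3]
opening: 0.0
```

servo_tool --motion '[[[27,-33,0,0,0,0],[27,-33,0,0,0,0],[27,-33,0,0,0,0],[27,-33,0,0,0,0],[27,-33,0,0,0,0]]]'

```text
time: 2.85
ee_pos: [0.405, 0.0593, 0.2505]
tcp_rot: [180.0, -0.0, 15.8]
wrist_force: [0.3, -0.3, -0.4]
opening: -0.0001
```

servo_tool --motion '[[[0,0,0,0,0,-0.14],[0,0,0,0,0,-0.14],[0,0,0,0,0,0],[0,0,0,0,0,0]]]'

```text
time: 3.25
ee_pos: [0.4046, 0.0573, 0.2504]
tcp_rot: [180.0, -0.0, 31.6]
wrist_force: [0.9, 0.6, 0.2]
opening: 0.0002
```

Run:
```python
from workcell import bot
o=bot.get_obs()
for k in("time","q","ee_pos","tcp_rot","wrist_force","opening"): print(k,o[k])
```

```text
time 3.25
q [ 8.05930999e+00 -1.41916460e+01 -7.82882744e+00  9.63554334e+01
 -2.57336332e-03  1.56456789e+02]
ee_pos [0.40462762 0.05728182 0.25035214]
tcp_rot [ 1.79994691e+02 -5.74252731e-03  3.16025208e+01]
wrist_force [0.85484104 0.58920139 0.20222325]
opening 0.00021451077235494127
```

The joint-6 sign is confirmed. Next I turn the tool tangential and lower it into the gap.

servo_tool --motion '[[[0,0,0,0,0,-0.148],[0,0,0,0,0,-0.148],[0,0,0,0,0,-0.148],[0,0,0,0,0,-0.148],[0,0,0,0,0,-0.148]]]'

```text
time: 3.75
ee_pos: [0.4046, 0.057, 0.2504]
tcp_rot: [180.0, -0.0, 74.3]
wrist_force: [-0.0, -0.0, 0.3]
opening: 0.0004
```

servo_tool --motion '[[[0,0,34,0,0,0],[0,0,34,0,0,0],[0,0,34,0,0,0],[0,0,34,0,0,0],[0,0,24,0,0,0]]]'

```text
time: 4.25
ee_pos: [0.4039, 0.0568, 0.0882]
tcp_rot: [-179.9, 0.0, 74.0]
wrist_force: [0.9, 0.6, 0.9]
opening: -0.0
```

servo_tool --motion '[[[0,0,6,0,0,0],[0,0,0,0,0,0]]]'

```text
time: 4.45
ee_pos: [0.4044, 0.0571, 0.0842]
tcp_rot: [-180.0, 0.0, 74.1]
wrist_force: [0.4, -0.7, 0.5]
opening: -0.0001
```

Run:
```python
from workcell import bot
from h import *
q=bot.camera("scene"); c=q["color"][150:330,225:425,::-1]; cv2.imwrite("pics/c_sc.png",cv2.resize(c,None,fx=3.3,fy=3.3,interpolation=cv2.INTER_CUBIC))
o=bot.get_obs()
for k in("time","q","ee_pos","tcp_rot","wrist_force"): print(k,o[k])
```

```text
time 4.5
q [ 8.03809689e+00 -1.46884699e+01 -2.64979546e+01  7.81447380e+01
  1.10078126e-04  1.13910009e+02]
ee_pos [0.40499437 0.05719339 0.08523003]
tcp_rot [ 1.79958196e+02 -1.86542260e-02  7.41280944e+01]
wrist_force [0.32561311 0.09030573 0.46527492]
```

View pics/c_sc.png

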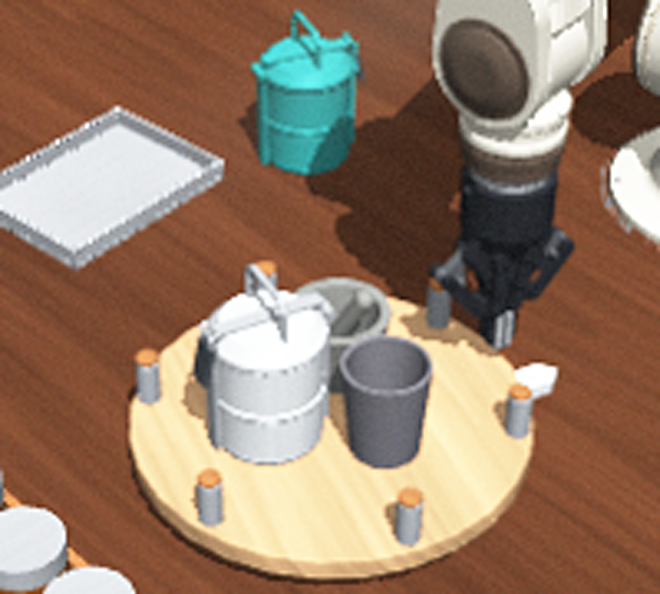

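The tool sits in the empty gap between posts, with tiffin, mortar and cup clear and the fingertips just above the disc. I start the counter-clockwise stroke along a 156 mm arc.

servo_tool --motion '[[[-10.9,0.4,0,0,0,-0.07],[-10.9,0.4,0,0,0,-0.07],[-10.9,0.4,0,0,0,-0.07],[-8,0.2,0,0,0,-0.05],[-5.5,0.1,0,0,0,-0.035]]]'

```text
time: 5.0
ee_pos: [0.3999, 0.0111, 0.0863]
tcp_rot: [179.8, 0.0, 91.2]
wrist_force: [0.2, 0.2, -1.0]
opening: -0.0
```

servo_tool --motion '[[[-5.5,0.1,0,0,0,-0.035],[-5.5,0.1,0,0,0,-0.035],[-5.5,0.1,0,0,0,-0.035],[-8,0.2,0,0,0,-0.05],[-8,0.2,0,0,0,-0.05]]]'

```text
time: 5.5
ee_pos: [0.404, -0.0207, 0.0863]
tcp_rot: [179.8, 0.0, 103.0]
wrist_force: [0.5, 2.0, 0.2]
opening: 0.0001
```

Run:
```python
from workcell import bot
from h import *
p=bot.camera("top"); c=p["color"][130:330,210:410,::-1]; cv2.imwrite("pics/d_top.png",cv2.resize(c,None,fx=3,fy=3,interpolation=cv2.INTER_CUBIC))
o=bot.get_obs()
for k in("time","q","ee_pos","tcp_rot","wrist_force"): print(k,o[k])
d=o["ee_pos"][:2]-[.5541,.0131]; print(np.hypot(*d),np.degrees(np.arctan2(*d[::-1]))%360)
```

```text
time 5.55
q [-3.04155381e+00 -1.54743847e+01 -2.70020513e+01  7.82929507e+01
 -1.98935090e-03  7.38527231e+01]
ee_pos [ 0.40417727 -0.02148523  0.08626756]
tcp_rot [1.79828247e+02 5.17984227e-02 1.03105642e+02]
wrist_force [-0.63099354  0.26437095  0.5465173 ]
0.15386020579831594 192.99014467710307
```

View pics/d_top.png

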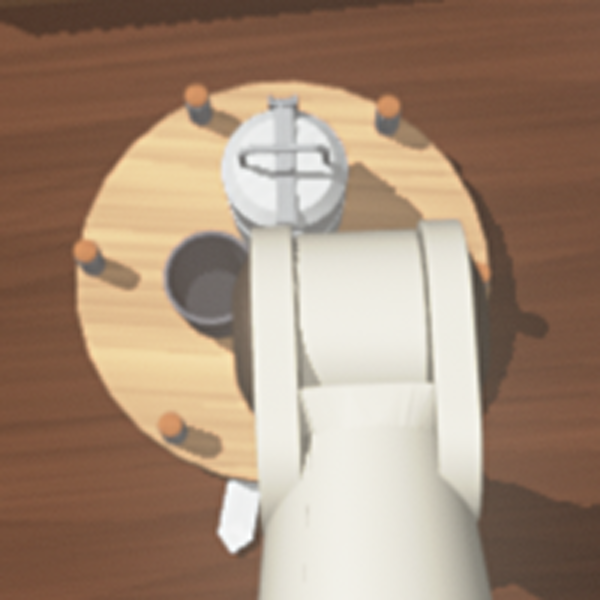

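The disc has turned about 10° and everything on it is still in place. I continue the stroke.

servo_tool --motion '[[[-10.8,0.3,0,0,0,-0.07],[-10.8,0.3,0,0,0,-0.07],[-10.8,0.3,0,0,0,-0.07],[-10.8,0.3,0,0,0,-0.07],[-10.8,0.3,0,0,0,-0.07]]]'

```text
time: 6.05
ee_pos: [0.4245, -0.0704, 0.086]
tcp_rot: [179.9, 0.1, 123.0]
wrist_force: [0.9, 2.5, 1.7]
opening: -0.0002
```

servo_tool --motion '[[[-10.8,0.3,0,0,0,-0.07],[-10.8,0.3,0,0,0,-0.07],[-10.8,0.3,0,0,0,-0.07],[-10.8,0.3,0,0,0,-0.07],[-10.8,0.3,0,0,0,-0.07]]]'

```text
time: 6.55
ee_pos: [0.4607, -0.11, 0.0858]
tcp_rot: [179.9, 0.1, 143.0]
wrist_force: [-1.6, 1.9, 1.2]
opening: 0.0001
```

Run:
```python
from workcell import bot
from h import *
p=bot.camera("scene"); c=p["color"][170:340,225:425,::-1]; cv2.imwrite("pics/e_sc.png",cv2.resize(c,None,fx=3,fy=3,interpolation=cv2.INTER_CUBIC))
o=bot.get_obs()
for k in("time","q","ee_pos","tcp_rot","wrist_force"): print(k,o[k])
d=o["ee_pos"][:2]-[.5541,.0131]; print(np.hypot(*d),np.degrees(np.arctan2(*d[::-1]))%360)
```

```text
time 6.6
q [-1.34897822e+01 -5.42868414e+00 -1.84947289e+01  7.67765206e+01
  4.07639464e-03  2.32416424e+01]
ee_pos [ 0.46181503 -0.11076542  0.08579544]
tcp_rot [1.79934129e+02 1.43050054e-01 1.43268499e+02]
wrist_force [-1.04679473  0.41042228  0.21104379]
0.15446409825460802 233.31233100540243
```

View pics/e_sc.png

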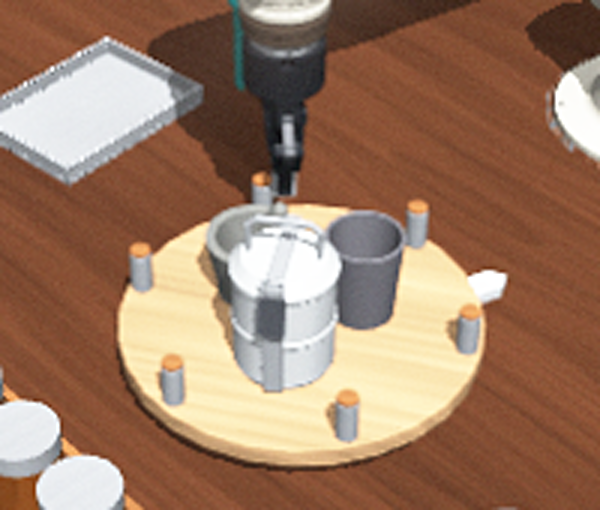

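The dark latch tab now faces the camera on the outward side, at (270,315) in the crop. Next come the last 39° of stroke 1, then a lift.

servo_tool --motion '[[[-10.8,0.3,0,0,0,-0.07],[-10.8,0.3,0,0,0,-0.07],[-10.8,0.3,0,0,0,-0.07],[-10.8,0.3,0,0,0,-0.07],[-10.8,0.3,0,0,0,-0.07]]]'

```text
time: 7.1
ee_pos: [0.5081, -0.1344, 0.0854]
tcp_rot: [180.0, 0.0, 163.0]
wrist_force: [-1.2, 2.5, 1.8]
opening: -0.0003
```

servo_tool --motion '[[[-10.8,0.3,0,0,0,-0.07],[-10.8,0.3,0,0,0,-0.07],[-10.8,0.3,0,0,0,-0.07],[-9,0.3,0,0,0,-0.06],[-5,0.1,0,0,0,-0.03]]]'

```text
time: 7.6
ee_pos: [0.554, -0.1414, 0.0852]
tcp_rot: [-180.0, 0.0, -179.8]
wrist_force: [0.0, -0.3, 0.5]
opening: -0.0
```

servo_tool --motion '[[[8,0,0,0,0,0],[0,0,-40,0,0,0],[0,0,-45,0,0,0],[0,0,-45,0,0,0],[0,0,-40,0,0,0]]]'

```text
time: 8.1
ee_pos: [0.5442, -0.1413, 0.2572]
tcp_rot: [-180.0, 0.1, -179.9]
wrist_force: [0.1, -0.4, 0.3]
opening: 0.0003
```

Run:
```python
from workcell import bot
from h import *
for n in("top","scene"):
  p=bot.camera(n); c=p["color"][130:330,210:410,::-1]; cv2.imwrite(f"pics/f_{n}.png",cv2.resize(c,None,fx=3,fy=3,interpolation=cv2.INTER_CUBIC))
o=bot.get_obs()
for k in("time","q","ee_pos","tcp_rot","wrist_force"): print(k,o[k])
d=o["ee_pos"][:2]-[.5541,.0131]; print(np.hypot(*d),np.degrees(np.arctan2(*d[::-1]))%360)
```

```text
time 8.2
q [-1.45536019e+01  6.64919405e+00  1.30963603e+01  9.59233974e+01
 -6.06932936e-03 -1.46353795e+01]
ee_pos [ 0.54575989 -0.14171707  0.26111761]
tcp_rot [-179.86178516    0.50524031 -179.91764074]
wrist_force [ 0.5962162   0.43323691 -0.87406341]
0.15504155205767184 266.91641444272557
```

View pics/f_top.png

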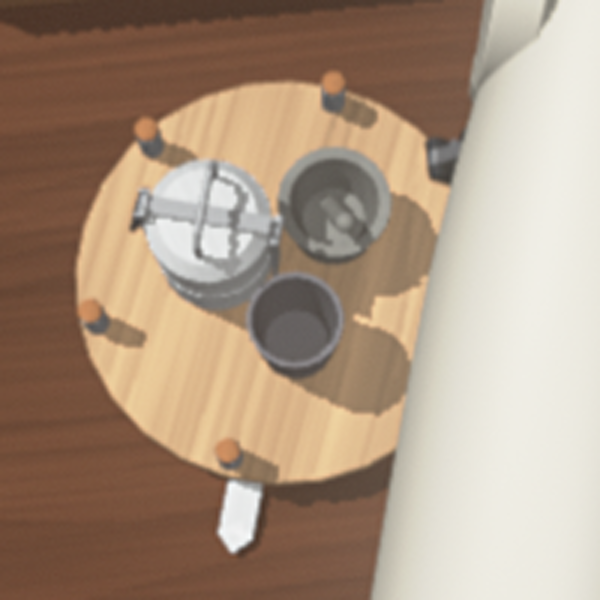

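The latch is at (140,209) in the crop. Visible post tops are at (333,80), (147,128), (90,309) and (228,449).

```bash
cat > ang.py <<'E'
from h import *
C=np.array([.5541,.0131])
def ang(p,uv,z,s,off):
    d=back(p,np.array(uv)/s+np.array(off)-.5+.5/s,z)[:2]-C; return round(np.hypot(*d),4),round(np.degrees(np.arctan2(*d[::-1]))%360,2)
E
python3 - <<'E'
import pickle
from ang import *
p,q=pickle.load(open("s0.pkl","rb"))
for u in [(333,80),(147,128),(90,309),(228,449)]: print("post",ang(p,u,.09,3,(210,130)))
print("latch",ang(p,(140,209),.139,3,(210,130)),"tip",ang(p,(235,553),.012,3,(210,130)))
E
```

```text
post (np.float64(0.1496), np.float64(339.61))
post (np.float64(0.1487), np.float64(39.76))
post (np.float64(0.1503), np.float64(99.73))
post (np.float64(0.1511), np.float64(159.47))
latch (np.float64(0.1063), np.float64(71.24)) tip (np.float64(0.2199), np.float64(164.8))
```

The disc has turned 89.4°. The latch is at about 71° and the target is 164.8°, so 93.5° remain. I move to the gap at 130° for stroke 2.

servo_tool --motion '[[[13.7,38.6,0,0,0,0],[13.7,38.6,0,0,0,0],[13.7,38.6,0,0,0,0],[13.7,38.6,0,0,0,0],[13.7,38.6,0,0,0,0]]]'

```text
time: 8.7
ee_pos: [0.4743, 0.0523, 0.2542]
tcp_rot: [-180.0, 0.0, -179.9]
wrist_force: [1.1, -0.5, 0.6]
opening: 0.0001
```

servo_tool --motion '[[[13.7,38.6,0,0,0,0],[13.7,38.6,0,0,0,0],[0,0,0,0,0,0.142],[0,0,0,0,0,0.142],[0,0,0,0,0,0.142]]]'

```text
time: 9.2
ee_pos: [0.4472, 0.1285, 0.2542]
tcp_rot: [-180.0, 0.0, 155.4]
wrist_force: [-0.0, 0.0, -0.2]
opening: -0.0002
```

servo_tool --motion '[[[0,0,0,0,0,0.142],[0,0,0,0,0,0.142],[0,0,0,0,0,0.142],[0,0,0,0,0,0.142],[0,0,0,0,0,0.142]]]'

```text
time: 9.7
ee_pos: [0.4474, 0.128, 0.2542]
tcp_rot: [-180.0, 0.0, 114.7]
wrist_force: [0.6, 0.2, -0.5]
opening: 0.0002
```

servo_tool --motion '[[[0,0,0,0,0,0.142],[0,0,0,0,0,0.142],[0,0,0,0,0,0.142],[0,0,0,0,0,0.142],[0,0,0,0,0,0.142]]]'

```text
time: 10.2
ee_pos: [0.4474, 0.128, 0.2542]
tcp_rot: [-180.0, 0.0, 74.0]
wrist_force: [0.2, 0.0, 1.0]
opening: -0.0001
```

servo_tool --motion '[[[0,0,0,0,0,0.142],[0,0,0,0,0,0.142],[0,0,0,0,0,0.142],[0,0,0,0,0,0.142],[0,0,0,0,0,0]]]'

```text
time: 10.7
ee_pos: [0.4475, 0.1281, 0.2542]
tcp_rot: [180.0, 0.0, 41.7]
wrist_force: [-0.5, -0.6, 1.2]
opening: -0.0001
```

Run:
```python
from workcell import bot
from ang import *
o=bot.get_obs()
for k in("time","q","ee_pos","tcp_rot"): print(k,o[k])
d=o["ee_pos"][:2]-C; print(np.hypot(*d),np.degrees(np.arctan2(*d[::-1]))%360)
```

```text
time 10.7
q [ 1.59696287e+01 -6.45350752e+00 -7.98168123e-01  9.56566206e+01
 -3.09347637e-03  1.54279940e+02]
ee_pos [0.44752986 0.12805549 0.25418696]
tcp_rot [1.79997769e+02 2.49674795e-03 4.16896888e+01]
0.1567544566810246 132.83223251676003
```

servo_tool --motion '[[[0,0,36,0,0,0],[0,0,36,0,0,0],[0,0,36,0,0,0],[0,0,36,0,0,0],[0,0,20,0,0,0]]]'

```text
time: 11.2
ee_pos: [0.4465, 0.1278, 0.0872]
tcp_rot: [-179.9, 0.2, 42.1]
wrist_force: [0.3, 0.9, 0.2]
opening: -0.0001
```

servo_tool --motion '[[[0,0,5,0,0,0],[0,0,0,0,0,0]]]'

```text
time: 11.4
ee_pos: [0.4477, 0.1282, 0.0852]
tcp_rot: [-180.0, 0.0, 42.0]
wrist_force: [-0.2, 0.9, 0.4]
opening: -0.0006
```

servo_tool --motion '[[[-10.9,0.4,0,0,0,-0.07],[-10.9,0.4,0,0,0,-0.07],[-10.9,0.4,0,0,0,-0.07],[-8,0.2,0,0,0,-0.05],[-5.5,0.1,0,0,0,-0.035]]]'

```text
time: 11.9
ee_pos: [0.4194, 0.0926, 0.0873]
tcp_rot: [179.9, -0.1, 59.0]
wrist_force: [-0.6, -0.0, -0.2]
opening: 0.0
```

servo_tool --motion '[[[-5.5,0.1,0,0,0,-0.035],[-5.5,0.1,0,0,0,-0.035],[-5.5,0.1,0,0,0,-0.035],[-8,0.2,0,0,0,-0.05],[-8,0.2,0,0,0,-0.05]]]'

```text
time: 12.4
ee_pos: [0.4061, 0.0636, 0.0873]
tcp_rot: [179.8, -0.1, 70.8]
wrist_force: [0.9, 1.8, 0.2]
opening: -0.0002
```

Run:
```python
from workcell import bot
from ang import *
for n in("top","scene"):
  p=bot.camera(n); c=p["color"][130:330,210:410,::-1]; cv2.imwrite(f"pics/g_{n}.png",cv2.resize(c,None,fx=3,fy=3,interpolation=cv2.INTER_CUBIC))
o=bot.get_obs()
for k in("time","q","ee_pos","tcp_rot","wrist_force"): print(k,o[k])
d=o["ee_pos"][:2]-C; print(np.hypot(*d),np.degrees(np.arctan2(*d[::-1]))%360)
```

```text
time 12.5
q [ 8.84736257e+00 -1.46119436e+01 -2.62277369e+01  7.82253934e+01
 -6.60195947e-03  1.18215851e+02]
ee_pos [0.40572092 0.06312136 0.08711548]
tcp_rot [ 1.79856937e+02 -6.92685031e-02  7.06315893e+01]
wrist_force [ 0.25176768 -0.01530096 -0.55389443]
0.1565838027828859 161.37007628211154
```

View pics/g_scene.png

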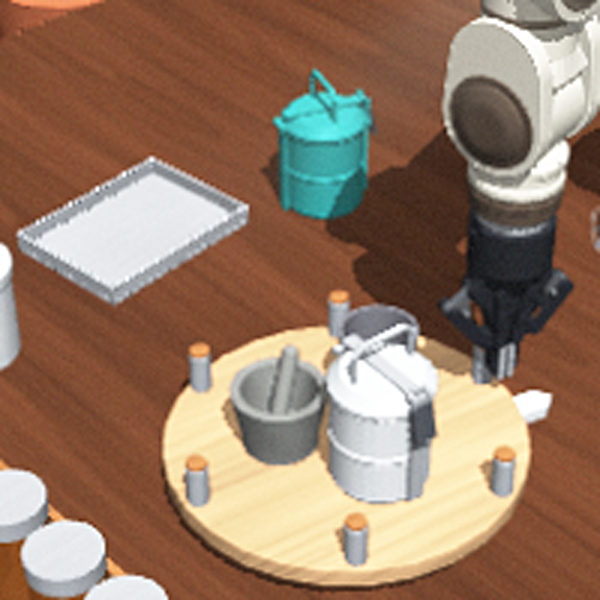

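The tool pushes the post cleanly, with the cup, mortar and tiffin clear. Next I add 60°, keeping the arc at 156 mm.

servo_tool --motion '[[[-10.9,0.5,0,0,0,-0.07],[-10.9,0.5,0,0,0,-0.07],[-10.9,0.5,0,0,0,-0.07],[-10.9,0.5,0,0,0,-0.07],[-10.9,0.5,0,0,0,-0.07]]]'

```text
time: 13.0
ee_pos: [0.3976, 0.0099, 0.0867]
tcp_rot: [179.9, -0.0, 90.8]
wrist_force: [0.6, 3.1, 0.4]
opening: -0.0003
```

servo_tool --motion '[[[-10.8,0.4,0,0,0,-0.07],[-10.8,0.4,0,0,0,-0.07],[-10.8,0.4,0,0,0,-0.07],[-10.8,0.4,0,0,0,-0.07],[-10.8,0.4,0,0,0,-0.07]]]'

```text
time: 13.5
ee_pos: [0.4077, -0.043, 0.0866]
tcp_rot: [179.9, 0.0, 110.8]
wrist_force: [1.7, 2.3, 0.8]
opening: 0.0
```

servo_tool --motion '[[[-10.8,0.4,0,0,0,-0.07],[-10.8,0.4,0,0,0,-0.07],[-10.8,0.4,0,0,0,-0.07],[-10.8,0.4,0,0,0,-0.07],[-10.8,0.4,0,0,0,-0.07]]]'

```text
time: 14.0
ee_pos: [0.4352, -0.0892, 0.0865]
tcp_rot: [179.9, 0.0, 130.9]
wrist_force: [-1.2, 2.0, -0.1]
opening: 0.0
```

Run:
```python
from workcell import bot
from ang import *
for n in("top","scene"):
  p=bot.camera(n); c=p["color"][130:330,210:410,::-1]; cv2.imwrite(f"pics/i_{n}.png",cv2.resize(c,None,fx=3,fy=3,interpolation=cv2.INTER_CUBIC))
o=bot.get_obs()
for k in("time","q","ee_pos","tcp_rot","wrist_force"): print(k,o[k])
d=o["ee_pos"][:2]-C; print(np.hypot(*d),np.degrees(np.arctan2(*d[::-1]))%360)
```

```text
time 14.1
q [-1.16326103e+01 -9.62786815e+00 -2.21961335e+01  7.73461057e+01
 -5.45989750e-03  3.76572921e+01]
ee_pos [ 0.43543945 -0.08966707  0.08622595]
tcp_rot [1.79952009e+02 7.11262667e-02 1.30710064e+02]
wrist_force [0.72594547 0.42308976 0.52242074]
0.1569757842335918 220.89450279633368
```

View pics/i_scene.png

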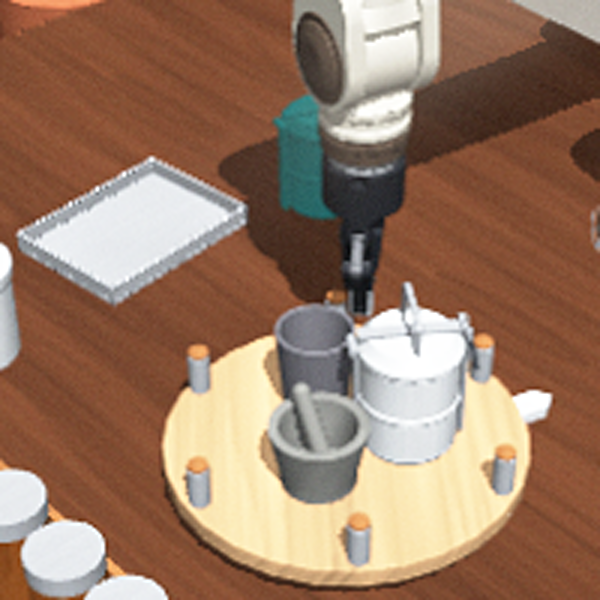

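View pics/i_top.png

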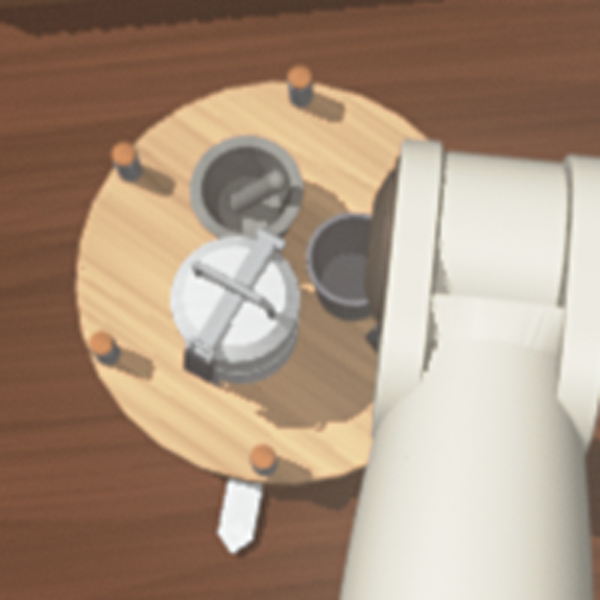

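The dark latch tab in the top crop is at about (203,362), with posts at (300,73), (124,150), (101,341) and (263,455).

Run:
```python
import pickle
from ang import *
p,q=pickle.load(open("s0.pkl","rb"))
for u in [(300,73),(124,150),(101,341),(263,455)]: print("post",ang(p,u,.09,3,(210,130)))
for z in(.127,.139,.15):print("latch",ang(p,(201,362),z,3,(210,130)))
c=cv2.imread("pics/i_top.png")[300:420,140:320]; cv2.imwrite("pics/i_z.png",cv2.resize(c,None,fx=4,fy=4,interpolation=cv2.INTER_CUBIC))
```

```text
post (np.float64(0.1508), np.float64(349.68))
post (np.float64(0.1504), np.float64(49.3))
post (np.float64(0.1504), np.float64(109.78))
post (np.float64(0.1509), np.float64(169.5))
latch (np.float64(0.1048), np.float64(141.18))
latch (np.float64(0.1063), np.float64(142.31))
latch (np.float64(0.1077), np.float64(143.32))
```

View pics/i_z.png

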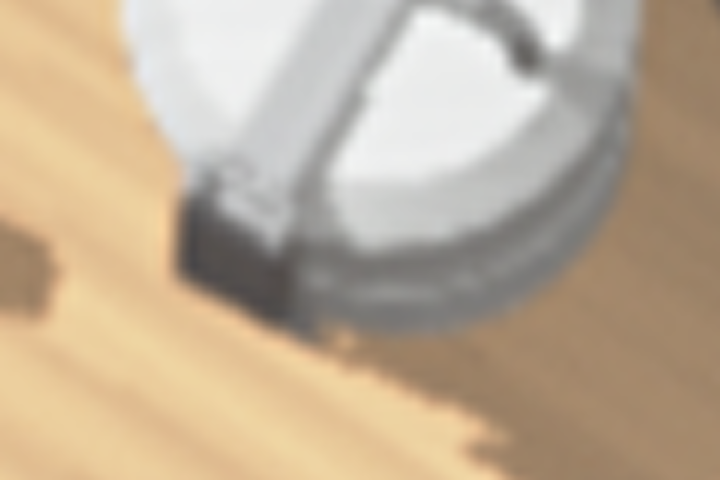

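servo_tool --motion '[[[-10.9,0.4,0,0,0,-0.07],[-10.9,0.4,0,0,0,-0.07],[-10.9,0.4,0,0,0,-0.07],[-10.9,0.4,0,0,0,-0.07],[-8,0.3,0,0,0,-0.05]]]'

```text
time: 14.6
ee_pos: [0.4743, -0.1217, 0.0859]
tcp_rot: [180.0, 0.0, 149.6]
wrist_force: [-2.6, 1.1, 0.3]
opening: 0.0001
```

servo_tool --motion '[[[-5.5,0.1,0,0,0,-0.035],[-5.5,0.1,0,0,0,-0.035],[0,0,0,0,0,0],[0,0,0,0,0,0]]]'

```text
time: 15.0
ee_pos: [0.4837, -0.1268, 0.0857]
tcp_rot: [180.0, 0.0, 153.5]
wrist_force: [-0.1, -0.7, -0.1]
opening: -0.0002
```

Run:
```python
from workcell import bot
from ang import *
p=bot.camera("top"); c=p["color"][180:320,230:350,::-1]; cv2.imwrite("pics/j_top.png",cv2.resize(c,None,fx=4,fy=4,interpolation=cv2.INTER_CUBIC))
o=bot.get_obs()
for k in("time","q","ee_pos","tcp_rot","wrist_force"): print(k,o[k])
d=o["ee_pos"][:2]-C; print(np.hypot(*d),np.degrees(np.arctan2(*d[::-1]))%360)
```

```text
time 15.05
q [-1.46965771e+01 -1.82211333e+00 -1.50965050e+01  7.67079669e+01
 -2.51301467e-03  1.17555046e+01]
ee_pos [ 0.48363482 -0.1268604   0.08559893]
tcp_rot [1.79998866e+02 1.77833492e-02 1.53547918e+02]
wrist_force [0.66808204 0.62954347 0.5269833 ]
0.1566979748999424 243.27633930567933
```

View pics/j_top.png

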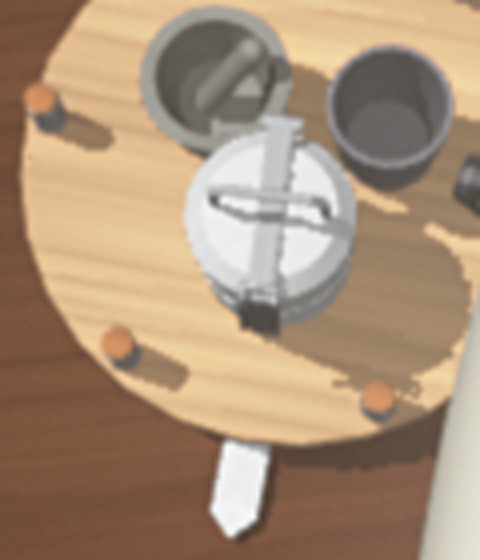

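The dark tab is at crop (261,316), the pointer tip at (232,537), and posts at (41,96), (119,341) and (377,396).

Run:
```python
import pickle
from ang import *
p,q=pickle.load(open("s0.pkl","rb"))
for u in [(41,96),(119,341),(377,396)]: print("post",ang(p,u,.09,4,(230,180)))
for z in(.127,.139,.15):print("latch",ang(p,(260,316),z,4,(230,180)))
print("tip",ang(p,(232,537),.012,4,(230,180)))
```

```text
post (np.float64(0.1496), np.float64(73.35))
post (np.float64(0.1503), np.float64(133.53))
post (np.float64(0.1513), np.float64(192.18))
latch (np.float64(0.1074), np.float64(164.74))
latch (np.float64(0.1095), np.float64(165.2))
latch (np.float64(0.1114), np.float64(165.6))
tip (np.float64(0.2197), np.float64(164.56))
```

The latch is at 165.2° and the pointer at 164.6 to 164.8°, which is about 1 mm off the line. I back off the post, lift and move clear.

servo_tool --motion '[[[6,-2,0,0,0,0],[6,-2,0,0,0,0],[0,0,-30,0,0,0],[0,0,-45,0,0,0],[0,0,-45,0,0,0]]]'

```text
time: 15.55
ee_pos: [0.4699, -0.1251, 0.2065]
tcp_rot: [-180.0, -0.1, 153.6]
wrist_force: [0.9, -0.5, 0.4]
opening: 0.0
```

servo_tool --motion '[[[0,0,-45,0,0,0],[0,-40,0,0,0,0],[0,-40,0,0,0,0],[0,-40,0,0,0,0],[0,-40,0,0,0,0]]]'

```text
time: 16.05
ee_pos: [0.3988, -0.2696, 0.2506]
tcp_rot: [-180.0, 0.0, 153.6]
wrist_force: [1.3, -0.1, 0.4]
opening: -0.0001
```

servo_tool --motion '[[[0,-40,0,0,0,0],[0,-20,0,0,0,0],[0,0,0,0,0,0],[0,0,0,0,0,0],[0,0,0,0,0,0]]]'

```text
time: 16.55
ee_pos: [0.3737, -0.3217, 0.2504]
tcp_rot: [180.0, 0.0, 153.7]
wrist_force: [0.2, 0.0, -0.8]
opening: 0.0001
```

Run:
```python
from workcell import bot
from ang import *
p=bot.camera("top"); c=p["color"][150:320,225:385,::-1]; cv2.imwrite("pics/k_top.png",cv2.resize(c,None,fx=3.5,fy=3.5,interpolation=cv2.INTER_CUBIC))
q=bot.camera("scene"); cv2.imwrite("pics/k_sc.png",q["color"][:,:,::-1])
for n,pp in(("top",p),("scene",q)):
  for l in ["basket","tray","canister","tumbler"]:
    for r in bot.look_for(pp,l)[:1]: print(n,l,np.round(r["rect"]),round(r["confidence"],2))
o=bot.get_obs()
for k in("time","ee_pos","wrist_force"): print(k,o[k])
```

```text
top basket [ 97. 254.  68.  65.] 0.58
top tray [441. 197.  69.  94.] 0.66
top canister [434. 121.  51.  56.] 0.86
top tumbler [136. 172.  42.  37.] 0.68
scene basket [444. 306.  64.  58.] 0.81
scene tray [217. 183.  76.  49.] 0.63
scene canister [182. 210.  34.  43.] 0.96
scene tumbler [378. 343.  36.  50.] 0.68
time 17.05
ee_pos [ 0.37362025 -0.32245481  0.25026445]
wrist_force [ 0.04007176 -0.29508024 -0.46888458]
```

View pics/k_top.png

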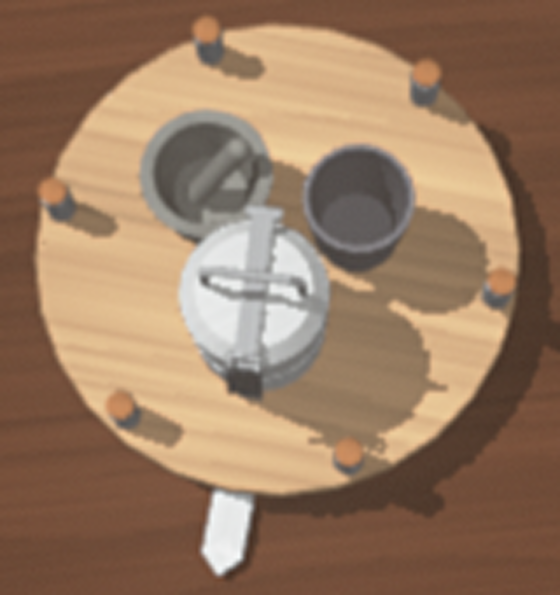

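View pics/k_sc.png

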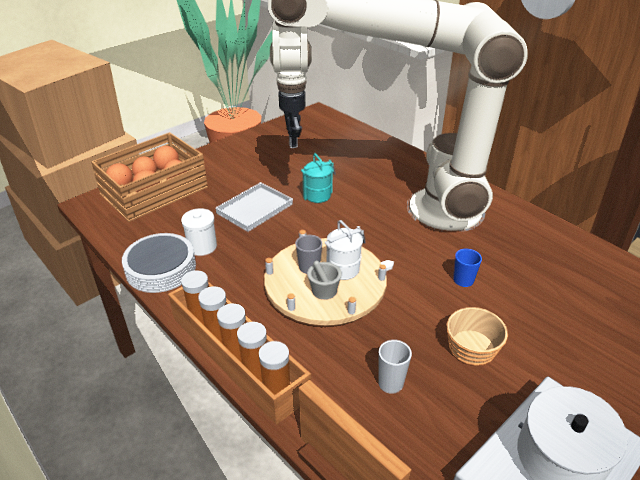

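The tool is clear. The latch tab at crop (244,381) lines up with the pointer tip at (219,575). I recompute from all six posts, then hand in if they agree.

Run:
```python
import pickle
from fit import *
from ang import *
from workcell import bot
p,q=pickle.load(open("s0.pkl","rb"))
o=np.array([225,150])-.5+.5/3.5
c,a,r=fit(p,[(207,26),(426,72),(500,281),(348,447),(122,402),(53,190)],3.5,o)
print(c,a%60,np.abs(r).max())
l=ang(p,(244,381),.139,3.5,(225,150)); t=ang(p,(220,575),.012,3.5,(225,150))
off=l[0]*np.sin(np.radians(l[1]-t[1]))*1000
print(l,t,"offset mm",off)
if abs(off)<6: print(bot.job_done())
```

```text
[0.55334749 0.01373415] 12.935098011887732 0.0018934197958070387
(np.float64(0.1093), np.float64(164.87)) (np.float64(0.2199), np.float64(164.49)) offset mm 0.7248997371648038
the job is handed in; nothing more can be done
None
```

I turned the table about 183° counter-clockwise with two fingertip pushes on posts, keeping the tiffin, mortar and cup untouched. Then I backed off, lifted the arm clear and handed the job in at about 17 s.

**Alignment:** In the last picture from above, the latch was at 164.9° and the pointer tip at 164.5°. That puts the latch about 0.7 mm off the line, against the 16 mm allowed.

**Position check:** The centre refitted from all six posts agreed with my first fit to within about 1 mm. My latch radius read 109 mm against the stated 113 mm, which hardly affects the angle.

**Rest of the scene:** The tiffin, mortar and cup stood upright on the disc in the last pictures, though I did not measure how far each sat from its place. The basket, tray, canister and tumbler stayed within a few pixels of their starting detections. The tray's box came out narrower from above (69 px against 82 px), but in the scene view it is unchanged.

**Forces:** The highest wrist force reported was about 3 N, during the pushes, and no check failed.

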